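Bolt down the lid of the laser box

TASK

The lid of the white laser box stands a little proud on its rubber light seal. Lean on the upright blue bolt handle to squeeze the lid shut while you slide the bolt into its keeper, find the notch by feel, turn the handle down into it as far as it goes and let go. Work gently, without forcing the bolt, the lid or the handle, and leave the other things where they are.

Things in the scene. Friction and masses are not known exactly. Their poses are not given: they have to be found in the camera images.
- laser_box: White low box fixed to the black bench, 365 (x) x 280 mm, its top (front sill, shut lid, rear deck) 100 mm above the bench. Origin under its centre, x from its front to its rear, y to its left, z up. The bolt lies along x over y = 0 and shoots to -x; the notch is on its +y side.
- sill: Aluminium rail along the box's front edge with the steel keeper on it (34 mm wide, 24 deep, 27 high). Origin: centre of the keeper's 15 x 15 mm hole at its entry face (+x side), 14 mm above the sill; axes as the box's. With the lid shut the bolt is at this height, 1.5 mm play all round; if over 2 mm higher, its nose meets the keeper's face.
- lid: Dark metal lid, 203 mm deep, 262 wide. Origin on the hinge line at its rear, at its top face; x, y as the box's. At rest the seal holds it open 0.034 rad (7 mm at the front edge, 4 mm at the handle). 17 N down on the handle where it starts, 12 N farther forward, just shuts it on a hard ledge level with the sill. Bolted, it springs back to 0.008 rad.
- notch_nominal (a point): Point of the lid on the bolt's axis: the middle of the notch if the barrel is set midway. The steel barrel (96 mm long, 26 wide, walls 16 mm above the axis, slot 13 mm wide) is clamped on a plate with long slots, up to 10 mm to or fro of that along the bolt, not measured. Notch 13 mm wide in the +y wall. The slot ends hard 8 mm past it: from that end the handle goes back 9.5 mm to its middle.
- handle: Bolt handle. Origin on the bolt's axis, 14 mm above the lid; z out along the handle, x along the bolt to the rear. Starts upright; turns only at the notch, towards +y, till the notch floor (18 mm out) stops it 1.4 rad over; cheeks reach 24 mm out, 6 mm above the axis. Stays where left; 1 N on the sleeve turns it; a push there bears threefold on wall or floor. Bolt slides with 4 to 7 N.
- grip (a point): Where to take the handle: on the axis of its blue sleeve, 45 mm from the bolt's axis; axes as the handle's. The sleeve is 13 mm in diameter from 26 to 62 mm off the bolt's axis, its round end at 68.5; below it a square steel shank 10 mm thick, with 0.1 rad of side play in the slot. The notch is 22 to 49 mm on towards -x.
- nose (a point): Front end of the bolt's 12 mm round bar (1 mm chamfer), on its axis, 85 mm ahead (-x) of the handle's origin. Starts 8 to 14 mm short of the keeper's entry face; 13 to 36 mm past it with the handle at the notch. Axes as the lid's.
- objective: Microscope objective, steel with a blue ring, 30 mm in diameter, 48 mm tall, upright on the box's rear deck. Origin under its centre. Leave alone.
- oil_bottle: Amber bottle with black cap, 28 mm in diameter, 55 mm tall, on the rear deck. Origin under its centre. Leave alone.
- dust_cap: Black round cap, 24 mm in diameter, 11 mm tall, on the sill right (-y) of the keeper. Origin under its centre. Leave alone.
- ball_driver: Red-handled driver, 190 mm long, lying on the bench left (+y) of the box. Origin under its middle, x along it to the tip. Leave alone.
- slide_box: Blue slide box, 85 x 140 x 30 mm, on the bench right (-y) of the box. Origin under its centre. Leave alone.
- dish: Clear round dish, 54 mm in diameter, 12 mm tall, on the bench left (+y) of the box near its front. Origin under its centre. Leave alone.
- lens_post: Small lens on an aluminium post, 32 mm foot, 98 mm tall, on the bench right (-y) of the box. Origin under its foot. Leave alone.

How it is judged:
On the way:
1. the bolt's nose is 8 mm or more past the keeper's entry face (x of nose in the frame of sill below -0.008 m), for 0.2 s.
At the end, for the whole second after the job is handed in: The bolt's nose is 10 mm or more past the keeper's entry face, the handle lies in the notch (its axis over 1.2 rad from vertical) at rest, and the lid is held shut (under 0.02 rad open) (x of nose in the frame of sill below -0.01 m and angle between handle's own z axis and vertical above 1.2 rad and angle between lid's own z axis and vertical below 0.02 rad and angular speed of handle below 0.1 rad/s); the robot touches nothing.
It fails at once if the lid or the bolt is pressed against the sill or its keeper with more than 40 N (contact force between lid and sill above 40 N).
It fails at once if the handle is pressed against the barrel with more than 60 N (contact force between handle and lid above 60 N).
It fails at once if a bystander is moved more than 15 mm (distance of any of objective, oil_bottle, dust_cap, ball_driver, slide_box, dish, lens_post from where it was at the start of the episode above 0.015 m).
It also fails if it takes over 48 s, if anything falls off the work surface, if the arm or the gripper's body presses on something with over 40 N, if the wrist force passes 120 N, or if a joint passes its speed limit or range.

ROBOT

A 6-joint arm with a two-finger parallel gripper is mounted at the origin on the work surface. World frame = base frame: x ahead of the robot, y to its left, z up, the work surface at z = 0. Lengths are in m, angles in rad, forces in N, time in s.
With the tool pointing down it reaches from about 0.35 to 0.85 m from the base axis. Payload 8.1 kg.
Tool frame: the origin (TCP) lies at the very end of the fingers, on their centre line; the grasp point (between the pads) lies 19 mm behind it; z points along the fingers, y is the line along which they close (so a half turn about z gives the same grasp; the last joint's range is limited). The gripper opens to 93 mm and grips with 3 to 60 N. Pads are 15 mm wide; open, the fingers measure 128 mm over their backs; the gripper's body (75 mm by 188 mm) begins 65 mm behind the grasp point.
Start: joints at [1.263, 0.13, 1.488, -0, 1.523, -0.085], TCP at [0.133, 0.585, 0.219] pointing down, gripper open.
Joint ranges: [-2.96, 2.96], [-0.89, 2.26], [0.02, 2.5], [-1.34, 4.48], [0, 2.73], [-2.66, 2.66]. Speed limits (rad/s): [2.39, 2.39, 2.79, 3.14, 3.14, 3.14].

INTERFACE

Orientations are given as a rotation vector (axis times angle).
In Python, from plant import monitor, eyes, ticket gives the robot as it stands.
- The arm moves only by the tool arm_command, never from a script. Its argument "deltas" is a list that holds one entry, the list of rows, each a list of 6 numbers: the shift along the world's x, y, z in cm, then the turn, a rotation vector about the world's x, y, z in degrees. In form: [[[tx, ty, tz, rx, ry, rz], ...]]. A call has 1 to 12 rows; each row shifts and turns the commanded pose from where the row before left it; what a row does not reach is not made up. A row lasts 1/12 s, in which the tool goes at most 41.7 mm and 7.16 degrees, less where a joint would pass 70% of its speed; a pose out of reach is approached as far as the arm can. A call is refused whole if a number of a shift passes 4.17 or a number of a turn 7.16, either way. A call with a gripper value outside its range is refused whole. "gripper" is the opening, from -1 (shut) to 1 (fully open), set as the call begins (left out, the last holds). The fingers move at their own pace and stop on an object; "squeeze" is the grip in N (left out, the last holds). Time passes only in rows, so rows that do not move let the fingers close. It gives the time, the measured TCP pose, the force, the opening and the grip force at its end, in the units of the state.
- monitor.read_state(): the state, without advancing time (a new reading comes with each control period).
- eyes.read_camera(name): name is "scene" or "side" or "wrist"; returns the picture (400x640x3 uint8, blue, green, red); there is no depth.
- eyes.camera_model(name): a dict with "fx", "fy", "cx", "cy" (pixels), "rvec" (rotation vector, rad) and "tvec" (3), from world to camera coordinates, as OpenCV has them. Camera axes: x right, y down, z forward; pixel columns grow to the right and rows downward; lengths in m; the calibration is good to about 2 mm. The wrist camera is an equidistant fisheye: a pixel r from the principal point sees the ray r / f radians off the axis. A picture is of the moment at which its call begins: read the wrist's pose just before it. camera_model takes no time and is no camera call; for the wrist camera it gives the pose at the moment of the call.
- ticket.close_job(): hands the job in; it is judged then, once.
The state is a dict: "t": time; "q": joint angles; "dq": joint speeds; "joint_torque": joint torques, N m; "tool_pos": TCP position; "orientation": TCP orientation; "force": force on the tool from outside, world axes, zero at the start; "wrist_torque": the same for the moment, N m; "opening": finger opening in m; "gripper_force": force on a finger pad.
Only numpy, scipy, OpenCV 4.12 (cv2) and the standard library are available. Lean on these libraries where they do the work, as an engineer would, in place of code of your own. Each camera call takes 0.05 s, during which the arm holds its last target. There are 200 camera calls.

## Working session

There is one attempt and no reset: what is moved stays moved. The work goes in short steps, Python scripts to look and compute and a tool call to move; the robot and the scene stay as the last step left them, time stands still between calls to the robot, and variables do not carry over. Pictures are saved under pics/ and viewed, at most 10 in all, crops included, and the job is handed in when it is done.

Besides the shell and the picture viewer there is one more tool, called as name(argument=value, ...) on one line, values as JSON. arm_command: Moves the arm, as the interface text tells. Its arguments: {"type":"object","properties":{"deltas":{"type":"array"},"gripper":{"type":"number"},"squeeze":{"type":"number"}},"required":["deltas"]}

```bash
mkdir -p pics; ls; python3 - <<'E'
from plant import monitor, eyes
import cv2
s=monitor.read_state();print(s)
for n in("scene","side"):
    cv2.imwrite(f"pics/{n}0.png",eyes.read_camera(n)); print(n,eyes.camera_model(n))
E
```

```text
pics
{'t': 0.0, 'q': array([ 1.26259899e+00,  1.31139685e-01,  1.48928447e+00, -2.13347963e-05,
        1.52300614e+00, -8.54251952e-02]), 'dq': array([ 5.38929465e-05, -7.62317350e-05, -2.66775120e-04, -9.05720253e-04,
       -3.09818858e-04,  1.62662845e-03]), 'joint_torque': array([-1.37414185e-05, -5.59860528e+01, -4.91740143e+01,  7.65945297e-02,
        3.58372531e-02, -1.07894678e-04]), 'tool_pos': array([0.13238598, 0.58462236, 0.21759744]), 'orientation': array([-3.49167144e-01, -3.12178671e+00,  2.83708032e-03]), 'force': array([ 0.42343208, -0.6305311 , -0.42326849]), 'wrist_torque': array([-0.06973784, -0.0090563 ,  0.05993575]), 'gripper_force': 0.0, 'opening': 0.09292880242040746}
scene {'fx': 446.6135326474017, 'fy': 446.6135326474017, 'cx': 322.09220215656995, 'cy': 191.30178963152227, 'rvec': array([ 0.98787281,  2.5996216 , -0.87096367]), 'tvec': array([ 0.42537917, -0.23196222,  1.54956587])}
side {'fx': 375.84594330794056, 'fy': 375.84594330794056, 'cx': 312.1782163346147, 'cy': 198.1477857856138, 'rvec': array([ 2.18523552, -0.5800646 ,  0.26716052]), 'tvec': array([-0.50699393,  0.26880667,  0.62495012])}
```

View pics/scene0.png

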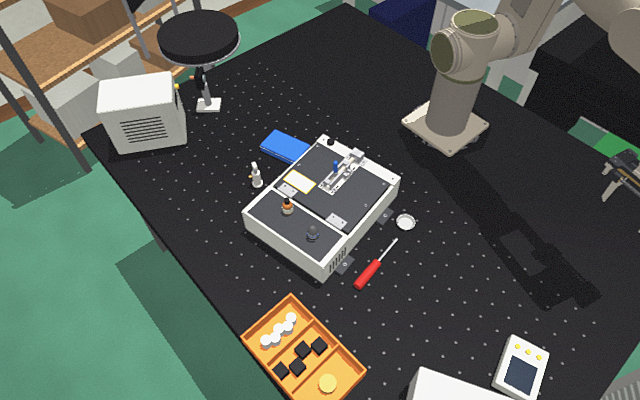

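View pics/side0.png

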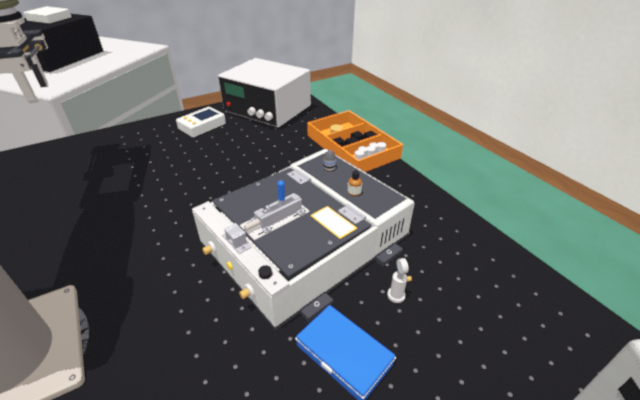

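The scene view shows the box with top corners near (323,136), (400,180), (243,213). The blue handle is at (336,165) in the scene view and (281,190) in the side view.

```bash
cat >h.py <<'E'
import numpy as np, cv2
from plant import monitor, eyes
R=lambda v:cv2.Rodrigues(np.array(v,float))[0]
def ray(m,u,v,fish=False):
    x=np.array([(u-m['cx'])/m['fx'],(v-m['cy'])/m['fy']])
    if fish:
        r=np.hypot(*x); d=np.array([*(x/r*np.sin(r)),np.cos(r)])
    else: d=np.array([*x,1.])
    Rm=R(m['rvec']); return -Rm.T@m['tvec'], Rm.T@d/np.linalg.norm(d)
def plane(m,u,v,z,fish=False):
    o,d=ray(m,u,v,fish); return o+d*(z-o[2])/d[2]
def tri(rs):
    A=0;b=0
    for o,d in rs:
        P=np.eye(3)-np.outer(d,d);A=A+P;b=b+P@o
    p=np.linalg.solve(A,b); return p,[np.linalg.norm((np.eye(3)-np.outer(d,d))@(p-o)) for o,d in rs]
def blue(im,box):
    h=cv2.cvtColor(im,cv2.COLOR_BGR2HSV); m=cv2.inRange(h,(100,120,50),(125,255,255))
    k=np.zeros_like(m);x0,y0,x1,y1=box;k[y0:y1,x0:x1]=m[y0:y1,x0:x1];return k
E
python3 - <<'E'
from h import *
S,D=eyes.camera_model('scene'),eyes.camera_model('side')
a,b=cv2.imread('pics/scene0.png'),cv2.imread('pics/side0.png')
rs=[]
for m,im,bx in((S,a,(320,150,355,185)),(D,b,(268,170,296,210))):
    k=blue(im,bx);ys,xs=np.nonzero(k);print(len(xs),xs.mean(),ys.mean(),xs.min(),xs.max(),ys.min(),ys.max());rs.append(ray(m,xs.mean(),ys.mean()))
print(tri(rs))
for m,pts in((S,[(323,136),(400,180),(243,213)]),(D,[(194,208),(274,293),(412,200)])):
    for p in pts: print(p,plane(m,*p,.1))
c=np.hstack([cv2.resize(a[125:225,290:410],None,fx=3.3,fy=4,interpolation=2),cv2.resize(b[165:285,190:290],None,fx=4,fy=400/120,interpolation=2)])
cv2.imwrite('pics/c1.png',c)
E
```

```text
51 334.94117647058823 165.94117647058823 333 337 160 172
134 280.85820895522386 189.57462686567163 277 284 180 200
(array([ 0.5110067 , -0.01166211,  0.16758009]), [np.float64(0.0009356210080660891), np.float64(0.0009356210080661894)])
(323, 136) [ 0.41748183 -0.16657162  0.1       ]
(400, 180) [0.36865331 0.10854113 0.1       ]
(243, 213) [ 0.76974757 -0.09542214  0.1       ]
(194, 208) [0.36375757 0.10417322 0.1       ]
(274, 293) [ 0.41645549 -0.17057012  0.1       ]
(412, 200) [ 0.76710031 -0.09938461  0.1       ]
```

View pics/c1.png

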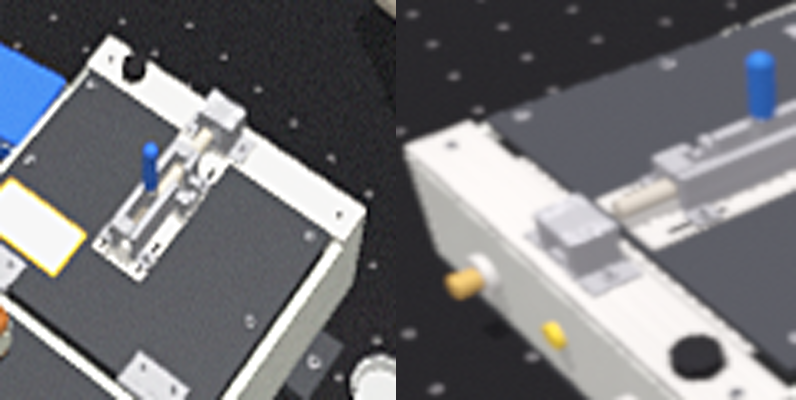

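The crop shows the handle upright, the barrel running along the box's x axis (yaw about 0.19 rad), and a clear path to the keeper. I'm moving above the handle, with the fingers to close along the bolt.

arm_command(deltas=[[[1.9,-3,0.3,0,0,-3.5],[1.9,-3,0.3,0,0,-3.5],[1.9,-3,0.3,0,0,-3.5],[1.9,-3,0.3,0,0,-3.5],[1.9,-3,0.3,0,0,-3.5],[1.9,-3,0.3,0,0,-3.5],[1.9,-3,0.3,0,0,-3.5],[1.9,-3,0.3,0,0,-3.5],[1.9,-3,0.3,0,0,-3.5],[1.9,-3,0.3,0,0,-3.5],[1.9,-3,0.3,0,0,-3.5],[1.9,-3,0.3,0,0,-3.5]]], gripper=0.0, squeeze=30)

```text
t: 1.1
tool_pos: [0.3609, 0.2235, 0.2546]
orientation: [-1.449, -2.788, 0.0]
force: [0.6, 0.4, 0.3]
opening: 0.0467
gripper_force: 0.0
```

arm_command(deltas=[[[1.9,-2.9,0,0,0,-3.1],[1.9,-2.9,0,0,0,-3.1],[1.9,-2.9,0,0,0,-3.1],[1.9,-2.9,0,0,0,-3.1],[1.9,-2.9,0,0,0,-3.1],[1.9,-2.9,0,0,0,-3.1],[1.9,-2.9,0,0,0,-3.1],[1.9,-2.9,0,0,0,-3.1],[0,0,0,0,0,0],[0,0,0,0,0,0]]])

```text
t: 1.93
tool_pos: [0.5126, -0.0083, 0.2537]
orientation: [-2.013, -2.41, 0.002]
force: [0.2, -0.2, -0.3]
opening: 0.0466
gripper_force: 0.0
```

```bash
python3 - <<'E'
from h import *
s=monitor.read_state();m=eyes.camera_model('wrist')
cv2.imwrite('pics/w1.png',eyes.read_camera('wrist'))
import pickle;pickle.dump(m,open('w1.pkl','wb'))
print(s['t'],s['tool_pos'],R(s['orientation']),s['force'],s['opening'],m)
E
```

```text
1.9333 [ 0.51259385 -0.00831328  0.25366204] [[-1.78243711e-01  9.83984347e-01 -1.99634811e-03]
 [ 9.83986204e-01  1.78244496e-01  2.21282901e-04]
 [ 5.73576973e-04 -1.92493671e-03 -9.99997983e-01]] [ 0.16279127 -0.18567285 -0.30420868] 0.04655736096624342 {'fx': 309.70691628693146, 'fy': 309.70691628693146, 'cx': 325.8726285034049, 'cy': 196.4690617905016, 'rvec': array([-2.84516187, -0.2564769 , -0.03377398]), 'tvec': array([-0.50290592, -0.13949632,  0.39883489])}
```

View pics/w1.png

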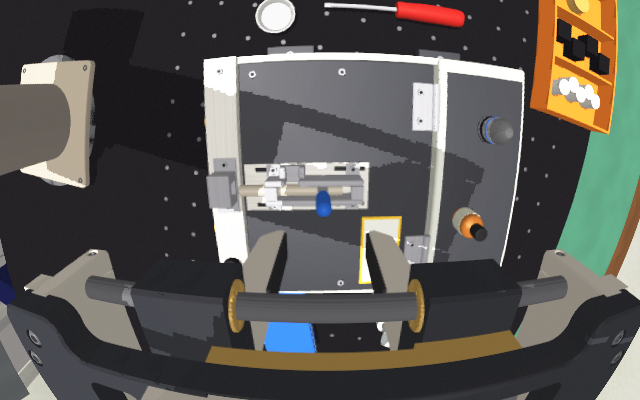

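The wrist view shows the handle at about (323,203), the barrel with its notch on the +y wall at about (292,172), and the keeper at (222,188).

```bash
python3 - <<'E'
from h import *
import pickle
W=pickle.load(open('w1.pkl','rb'));S,D=eyes.camera_model('scene'),eyes.camera_model('side')
w=cv2.imread('pics/w1.png');k=blue(w,(305,180,345,225));ys,xs=np.nonzero(k);print(len(xs),xs.mean(),ys.mean(),ys.min(),ys.max())
rw=ray(W,xs.mean(),ys.mean(),True);rs=[ray(S,334.94,165.94),ray(D,280.86,189.57)]
print(tri(rs+[rw]),'z-plane .1655:',plane(W,xs.mean(),ys.mean(),.1655,True))
# ends of the sleeve
P=np.c_[xs,ys].astype(float);top=P[ys>=ys.max()-1].mean(0);bot=P[ys<=ys.min()+1].mean(0);print(top,bot,plane(W,*top,.1845,True),plane(W,*bot,.144,True))
for p in [(207,60),(522,73),(235,292)]: print(p,plane(W,*p,.1,True))
for p in [(245,165),(368,163),(245,208),(368,208)]: print('plate',p,plane(W,*p,.107,True))
for p in [(241,190),(262,189)]: print('bolt',p,plane(W,*p,.122,True))
cv2.imwrite('pics/w1c.png',cv2.resize(w[150:225,200:375],None,fx=4.5,fy=4.5,interpolation=cv2.INTER_CUBIC))
E
```

```text
336 322.95238095238096 203.9345238095238 191 216
(array([ 0.51102549, -0.01158758,  0.16755934]), [np.float64(0.000959523392593535), np.float64(0.0009152830711394299), np.float64(8.815458586131169e-05)]) z-plane .1655: [ 0.51111356 -0.01214817  0.1655    ]
[323.29411765 215.41176471] [322.5        191.57142857] [ 0.51224354 -0.01570095  0.1845    ] [ 0.50955689 -0.00718904  0.144     ]
(207, 60) [0.36380634 0.10258858 0.1       ]
(522, 73) [0.71425394 0.16492928 0.1       ]
(235, 292) [ 0.4244358  -0.16957934  0.1       ]
plate (245, 165) [ 0.4253737  -0.00326433  0.107     ]
plate (368, 163) [0.55174607 0.02128478 0.107     ]
plate (245, 208) [ 0.43061026 -0.05079311  0.107     ]
plate (368, 208) [ 0.5622     -0.02659209  0.107     ]
bolt (241, 190) [ 0.42766641 -0.02644923  0.122     ]
bolt (262, 189) [ 0.44947336 -0.02148925  0.122     ]
```

View pics/w1c.png

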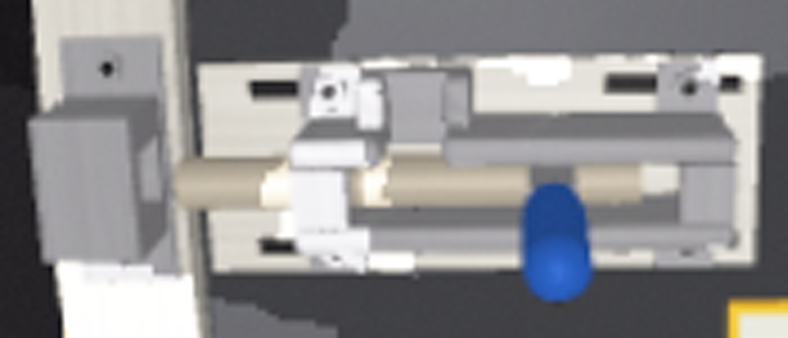

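Notch is roughly 32 mm ahead of the handle. Next I lower around the sleeve, tilted 2° to match the open lid, and grip.

arm_command(deltas=[[[-0.04,-0.1,-2.5,-0.09,0.49,0],[-0.04,-0.1,-2.5,-0.09,0.49,0],[-0.04,-0.1,-2.5,-0.09,0.49,0.2],[-0.04,-0.1,-2.5,-0.09,0.49,0.1],[0,0,0,0,0,0],[0,0,0,0,0,0]]])

```text
t: 2.48
tool_pos: [0.5094, -0.0096, 0.1536]
orientation: [-1.986, -2.402, 0.044]
force: [-0.2, -0.4, 0.9]
opening: 0.0461
gripper_force: 0.0
```

arm_command(deltas=[[[0,0,0,0,0,0],[0,0,0,0,0,0],[0,0,0,0,0,0],[0,0,0,0,0,0],[0,0,0,0,0,0],[0,0,0,0,0,0]]], gripper=-1, squeeze=40)

```text
t: 2.98
tool_pos: [0.511, -0.0109, 0.1552]
orientation: [-1.99, -2.402, 0.042]
force: [-1.0, -0.7, 2.2]
opening: 0.0123
gripper_force: 40.0
```

```bash
python3 - <<'E'
from h import *
s=monitor.read_state();print(s['t'],s['tool_pos'],s['force'],s['opening'],s['gripper_force'])
cv2.imwrite('pics/w2.png',eyes.read_camera('wrist')[120:400,140:520])
E
```

```text
2.9833 [ 0.51097057 -0.01094994  0.15521925] [-0.99959255 -0.7053593   2.22094731] 0.012259301043570259 40.027870908379555
```

View pics/w2.png

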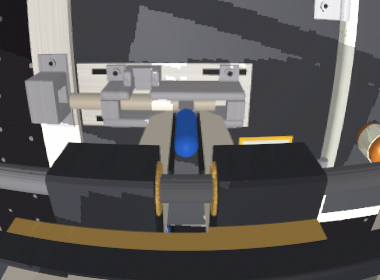

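The sleeve at (187,132) in the crop is gripped between both fingers. Pressing the lid down while undoing the 2° tilt.

arm_command(deltas=[[[-0.04,-0.01,-0.08,0.09,-0.49,0],[-0.04,-0.01,-0.08,0.09,-0.49,0],[-0.04,-0.01,-0.08,0.09,-0.49,0],[-0.04,-0.01,-0.08,0.09,-0.49,0],[0,0,0,0,0,0],[0,0,0,0,0,0],[0,0,0,0,0,0]]])

```text
t: 3.62
tool_pos: [0.5099, -0.0113, 0.1528]
orientation: [2.003, 2.418, 0.002]
force: [-4.0, 0.5, 8.7]
opening: 0.0121
gripper_force: 40.1
```

arm_command(deltas=[[[0,0,-0.1,0,0,0],[0,0,-0.1,0,0,0],[0,0,0,0,0,0],[0,0,0,0,0,0],[0,0,0,0,0,0]]])

```text
t: 4.03
tool_pos: [0.5105, -0.0112, 0.1517]
orientation: [2.002, 2.417, 0.003]
force: [-4.0, 0.6, 15.3]
opening: 0.0124
gripper_force: 40.0
```

arm_command(deltas=[[[0,0,-0.1,0,0,0],[0,0,-0.07,0,0,0],[0,0,0,0,0,0],[0,0,0,0,0,0],[0,0,0,0,0,0]]])

```text
t: 4.45
tool_pos: [0.5115, -0.0112, 0.1512]
orientation: [2.001, 2.416, 0.006]
force: [-3.5, 2.0, 19.0]
opening: 0.012
gripper_force: 40.0
```

arm_command(deltas=[[[-0.05,-0.01,-0.1,0,0,0],[-0.1,-0.02,0,0,0,0],[-0.15,-0.03,0,0,0,0],[-0.15,-0.03,0,0,0,0],[-0.15,-0.03,0,0,0,0],[-0.1,-0.02,0,0,0,0],[0,0,0,0,0,0],[0,0,0,0,0,0]]])

```text
t: 5.12
tool_pos: [0.5063, -0.0122, 0.1512]
orientation: [1.999, 2.414, 0.011]
force: [1.9, 3.5, 18.9]
opening: 0.0121
gripper_force: 40.0
```

arm_command(deltas=[[[-0.1,-0.02,-0.05,0,0,0],[-0.15,-0.03,0,0,0,0],[-0.15,-0.03,0,0,0,0],[-0.1,-0.02,0,0,0,0],[-0.1,-0.02,0,0,0,0],[-0.1,-0.02,0,0,0,0],[0,0,0,0,0,0],[0,0,0,0,0,0]]])

```text
t: 5.78
tool_pos: [0.4996, -0.0136, 0.1512]
orientation: [1.998, 2.413, 0.012]
force: [2.9, 3.8, 21.7]
opening: 0.0118
gripper_force: 40.0
```

arm_command(deltas=[[[-0.1,-0.02,0,0,0,0],[-0.1,-0.02,0,0,0,0],[-0.1,-0.02,0,0,0,0],[-0.1,-0.02,0,0,0,0],[-0.1,-0.02,0,0,0,0],[0,0,0,0,0,0]]])

```text
t: 6.28
tool_pos: [0.4946, -0.0146, 0.1512]
orientation: [1.998, 2.413, 0.012]
force: [2.8, 4.5, 20.4]
opening: 0.0122
gripper_force: 40.0
```

arm_command(deltas=[[[-0.12,-0.01,0,0,0,0],[-0.12,-0.01,0,0,0,0],[-0.12,-0.02,0,0,0,0],[-0.12,-0.02,0,0,0,0],[-0.12,-0.02,0,0,0,0],[-0.12,-0.02,0,0,0,0],[-0.12,-0.02,0,0,0,0],[0,0,0,0,0,0]]])

```text
t: 6.95
tool_pos: [0.4863, -0.0161, 0.1512]
orientation: [1.998, 2.413, 0.011]
force: [3.1, 2.1, 21.1]
opening: 0.0122
gripper_force: 40.0
```

arm_command(deltas=[[[-0.12,-0.02,0,0,0,0],[-0.12,-0.02,0,0,0,0],[-0.1,-0.02,0,0,0,0],[-0.1,-0.02,0,0,0,0],[-0.1,-0.02,0,0,0,0],[-0.1,-0.02,0,0,0,0],[-0.1,-0.02,0,0,0,0],[0,0,0,0,0,0]]])

```text
t: 7.62
tool_pos: [0.4789, -0.0174, 0.1512]
orientation: [1.998, 2.413, 0.011]
force: [3.6, 2.7, 22.4]
opening: 0.0123
gripper_force: 40.0
```

arm_command(deltas=[[[-0.1,-0.02,0,0,0,0],[-0.1,-0.02,0,0,0,0],[-0.1,-0.02,0,0,0,0],[-0.1,-0.02,0,0,0,0],[0,0,0,0,0,0]]])

```text
t: 8.03
tool_pos: [0.4749, -0.0182, 0.1512]
orientation: [1.998, 2.413, 0.011]
force: [3.4, 2.9, 21.6]
opening: 0.0123
gripper_force: 40.0
```

arm_command(deltas=[[[-0.1,-0.02,0,0,0,0],[-0.1,-0.01,0,0,0,0],[-0.1,-0.02,0,0,0,0],[0,0,0,0,0,0]]])

```text
t: 8.37
tool_pos: [0.4719, -0.0188, 0.1512]
orientation: [1.998, 2.413, 0.011]
force: [3.2, 2.5, 21.9]
opening: 0.0119
gripper_force: 40.0
```

arm_command(deltas=[[[-0.1,-0.02,0,0,0,0],[-0.1,-0.01,0,0,0,0],[-0.1,-0.02,0,0,0,0],[0,0,0,0,0,0]]])

```text
t: 8.7
tool_pos: [0.4696, -0.0192, 0.1512]
orientation: [1.997, 2.412, 0.013]
force: [6.5, 3.6, 18.6]
opening: 0.0122
gripper_force: 40.0
```

arm_command(deltas=[[[-0.1,-0.02,0,0,0,0],[-0.1,-0.02,0,0,0,0],[0,0,0,0,0,0],[0,0,0,0,0,0]]])

```text
t: 9.03
tool_pos: [0.4693, -0.0192, 0.1513]
orientation: [1.996, 2.41, 0.018]
force: [17.2, 6.0, 11.3]
opening: 0.0119
gripper_force: 40.0
```

Hard end found at tool x ≈ 0.4695. Going back 9.5 mm along the bolt to x ≈ 0.479.

arm_command(deltas=[[[0.15,0.03,0,0,0,0],[0.15,0.03,0,0,0,0],[0.15,0.03,0,0,0,0],[0.15,0.03,0,0,0,0],[0.15,0.03,0,0,0,0],[0.15,0.03,0,0,0,0],[0.1,0.02,0,0,0,0],[0,0,0,0,0,0],[0,0,0,0,0,0]]])

```text
t: 9.78
tool_pos: [0.4759, -0.018, 0.1511]
orientation: [1.999, 2.414, 0.008]
force: [-3.7, 1.0, 25.1]
opening: 0.0124
gripper_force: 40.1
```

arm_command(deltas=[[[0.14,0.03,0.03,0,0,0],[0.14,0.02,0.03,0,0,0],[0,0,0,0,0,0],[0,0,0,0,0,0]]])

```text
t: 10.12
tool_pos: [0.4783, -0.0175, 0.1512]
orientation: [2.0, 2.415, 0.007]
force: [-3.2, 0.9, 23.5]
opening: 0.012
gripper_force: 40.1
```

arm_command(deltas=[[[0.03,0,0.1,0,0,0],[0,0,0.1,0,0,0],[0,0,0.1,0,0,0],[0,0,0.1,0,0,0],[0,0,0,0,0,0],[0,0,0,0,0,0]]])

```text
t: 10.62
tool_pos: [0.4775, -0.0173, 0.1524]
orientation: [2.001, 2.416, 0.005]
force: [3.4, 0.5, 7.3]
opening: 0.0119
gripper_force: 40.0
```

arm_command(deltas=[[[0.12,0.02,0,0,0,0],[0.1,0.02,0,0,0,0],[0,0,0,0,0,0],[0,0,0,0,0,0]]])

```text
t: 10.95
tool_pos: [0.4783, -0.0172, 0.1521]
orientation: [2.003, 2.418, 0.001]
force: [-3.0, -0.1, 10.9]
opening: 0.0122
gripper_force: 40.0
```

arm_command(deltas=[[[0.07,0.01,0,0,0,0],[0,0,0,0,0,0],[-0.04,0.2,0,0,0,0],[-0.04,0.2,-0.01,0,0,0],[-0.04,0.2,-0.02,0,0,0],[-0.02,0.1,-0.02,0,0,0],[0,0,0,0,0,0]]], squeeze=12)

```text
t: 11.53
tool_pos: [0.4772, -0.0099, 0.1506]
orientation: [2.003, 2.419, -0.0]
force: [-0.8, -1.7, 5.4]
opening: 0.013
gripper_force: 12.0
```

arm_command(deltas=[[[-0.05,0.27,-0.05,0,0,0],[-0.05,0.27,-0.07,0,0,0],[-0.05,0.27,-0.08,0,0,0],[-0.05,0.27,-0.1,0,0,0],[-0.05,0.27,-0.12,0,0,0],[-0.05,0.27,-0.13,0,0,0],[0,0,0,0,0,0]]])

```text
t: 12.12
tool_pos: [0.4739, 0.0074, 0.1445]
orientation: [-2.003, -2.419, -0.001]
force: [-1.9, 1.6, 4.1]
opening: 0.0124
gripper_force: 12.0
```

arm_command(deltas=[[[-0.05,0.28,-0.18,0,0,0],[-0.05,0.28,-0.2,0,0,0],[-0.05,0.27,-0.23,0,0,0],[-0.05,0.25,-0.25,0,0,0],[-0.05,0.24,-0.26,0,0,0],[-0.04,0.23,-0.28,0,0,0],[-0.04,0.21,-0.3,0,0,0],[0,0,0,0,0,0]]])

```text
t: 12.78
tool_pos: [0.4705, 0.0256, 0.1273]
orientation: [-2.002, -2.419, -0.002]
force: [-0.7, 5.0, 4.2]
opening: 0.0126
gripper_force: 12.0
```

arm_command(deltas=[[[-0.03,0.16,-0.26,0,0,0],[-0.03,0.15,-0.26,0,0,0],[-0.03,0.13,-0.26,0,0,0],[-0.02,0.11,-0.26,0,0,0],[0,0,0,0,0,0],[0,0,0,0,0,0]]])

```text
t: 13.28
tool_pos: [0.4694, 0.0309, 0.1169]
orientation: [-2.002, -2.419, -0.002]
force: [-0.9, 6.0, 3.4]
opening: 0.0123
gripper_force: 12.0
```

```bash
python3 - <<'E'
from h import *
s=monitor.read_state();print(s['t'],s['tool_pos'],s['force'],s['opening'],s['gripper_force'])
a=eyes.read_camera('wrist')[100:330,170:490];b=eyes.read_camera('side')[165:250,200:320]
cv2.imwrite('pics/w3.png',np.hstack([cv2.resize(a,(400,288)),cv2.resize(b,(400,288),interpolation=2)]))
E
```

```text
13.2833 [0.46940134 0.03085597 0.11692682] [-0.88273064  6.03189719  3.40563664] 0.012270156107178088 12.005771733820438
```

View pics/w3.png

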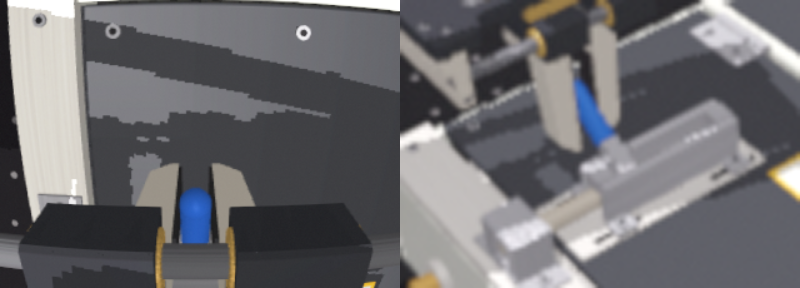

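The handle is well over in the notch, with its sleeve still between the fingers and the bolt in the keeper. Finishing the turn in small steps.

arm_command(deltas=[[[-0.02,0.1,-0.15,0,0,0],[-0.01,0.08,-0.15,0,0,0],[0,0.03,-0.15,0,0,0],[0,0,0,0,0,0],[0,0,0,0,0,0]]])

```text
t: 13.8
tool_pos: [0.4691, 0.0325, 0.1124]
orientation: [-2.003, -2.419, -0.001]
force: [-1.2, 6.5, 3.1]
opening: 0.0127
gripper_force: 12.0
```

arm_command(deltas=[[[0,0.03,-0.1,0,0,0],[0,0.02,-0.1,0,0,0],[0,0,-0.1,0,0,0],[0,0,0,0,0,0]]])

```text
t: 14.13
tool_pos: [0.469, 0.0331, 0.1094]
orientation: [-2.002, -2.419, -0.001]
force: [-2.7, 7.0, 2.9]
opening: 0.0124
gripper_force: 12.0
```

Releasing now, rising, and looking.

arm_command(deltas=[[[0,0,0,0,0,0],[0,0,0,0,0,0],[0,0,0,0,0,0],[0,0,0.5,0,0,0],[0,0,1,0,0,0],[0,0,2,0,0,0],[0,0,2,0,0,0],[0,0,2,0,0,0],[0,0,1,0,0,0],[0,0,0,0,0,0],[0,0,0,0,0,0]]], gripper=-0.4)

```text
t: 15.05
tool_pos: [0.4699, 0.032, 0.1954]
orientation: [2.003, 2.418, 0.001]
force: [-0.6, 0.5, -1.0]
opening: 0.028
gripper_force: 0.0
```

```bash
python3 - <<'E'
from h import *
s=monitor.read_state();m=eyes.camera_model('wrist');print(s['t'],s['tool_pos'],s['force'],s['opening'])
w=eyes.read_camera('wrist');d=eyes.read_camera('side');c=eyes.read_camera('scene')
rs=[];R3=[]
for n,im,bx in(('wrist',w,(200,120,440,260)),('side',d,(225,150,300,250)),('scene',c,(318,150,370,190))):
    k=blue(im,bx);nn,l,st,ce=cv2.connectedComponentsWithStats(k);i=1+st[1:,4].argmax();print(n,st[i],ce[i])
    ys,xs=np.nonzero(l==i);P=np.c_[xs,ys].astype(float);q=P-P.mean(0);a=np.linalg.svd(q,full_matrices=False)[2][0];t=q@a
    mm=m if n=='wrist' else eyes.camera_model(n);rs.append(ray(mm,*ce[i],n=='wrist'))
    o,d1=ray(mm,*(P.mean(0)-a*8),n=='wrist');_,d2=ray(mm,*(P.mean(0)+a*8),n=='wrist');nv=np.cross(d1,d2);R3.append(nv/np.linalg.norm(nv))
for i,j in((0,1),(1,2),(0,2)):
    v=np.cross(R3[i],R3[j]);v/=np.linalg.norm(v);print(i,j,'dir',v,'angle from vertical',np.arccos(abs(v[2])))
print(tri(rs))
cv2.imwrite('pics/w4.png',np.hstack([cv2.resize(w[100:330,170:490],(400,288)),cv2.resize(d[165:250,200:320],(400,288),interpolation=2)]))
E
```

```text
15.05 [0.46990819 0.03199155 0.1954282 ] [-0.56807874  0.46202461 -1.01660604] 0.027997914352003005
wrist [317 196  17  46 703] [324.91465149 218.41394026]
side [248 191  16  18 131] [255.26717557 198.90076336]
scene [348 171  14   6  56] [354.48214286 173.55357143]
0 1 dir [ 0.16419808 -0.91728048 -0.3628161 ] angle from vertical 1.1995081901145472
1 2 dir [ 0.17960041 -0.8983968  -0.40078283] angle from vertical 1.158425179627967
0 2 dir [ 0.16019067 -0.89412673 -0.41818219] angle from vertical 1.1393531223412834
(array([0.47080954, 0.02544201, 0.13566404]), [np.float64(0.0003169905672783326), np.float64(0.0005456341966537149), np.float64(0.0005614620602096702)])
```

View pics/w4.png

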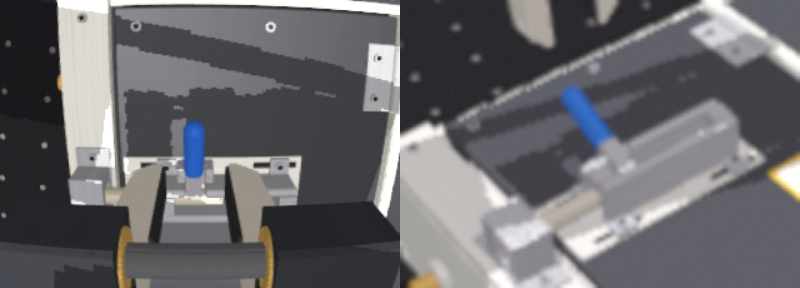

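The handle lies at about 1.15 rad in the notch, clear of the gripper. I'll press it down from above with closed fingers.

arm_command(deltas=[[[0,0,-1,0,0,0],[0,0,-1.5,0,0,0],[0,0,-1,0,0,0],[0,0,-0.4,0,0,0],[0,0,0,0,0,0],[0,0,0,0,0,0],[0,0,-0.3,0,0,0],[0,0,-0.3,0,0,0],[0,0,0,0,0,0]]], gripper=-1)

```text
t: 15.95
tool_pos: [0.4694, 0.0321, 0.1497]
orientation: [2.004, 2.419, -0.0]
force: [-0.1, -0.5, -0.0]
opening: 0.0006
gripper_force: 0.0
```

arm_command(deltas=[[[0,0,-0.2,0,0,0],[0,0,-0.2,0,0,0],[0,0,-0.2,0,0,0],[0,0,-0.2,0,0,0],[0,0,-0.2,0,0,0],[0,0,0,0,0,0]]])

```text
t: 16.45
tool_pos: [0.4692, 0.0321, 0.1394]
orientation: [-2.004, -2.419, 0.001]
force: [0.5, -0.1, 0.5]
opening: 0.0008
gripper_force: 0.1
```

arm_command(deltas=[[[0,0,-0.1,0,0,0],[0,0,-0.1,0,0,0],[0,0,-0.1,0,0,0],[0,0,-0.1,0,0,0],[0,0,-0.1,0,0,0],[0,0,0,0,0,0]]])

```text
t: 16.95
tool_pos: [0.4693, 0.0321, 0.1347]
orientation: [-2.004, -2.419, 0.0]
force: [-0.5, 0.7, -0.2]
opening: 0.0006
gripper_force: 0.1
```

arm_command(deltas=[[[0,0,-0.1,0,0,0],[0,0,-0.1,0,0,0],[0,0,-0.1,0,0,0],[0,0,0,0,0,0]]])

```text
t: 17.28
tool_pos: [0.4694, 0.0321, 0.1317]
orientation: [-2.004, -2.419, 0.0]
force: [0.7, -0.6, 0.4]
opening: 0.0
gripper_force: 0.1
```

arm_command(deltas=[[[0,0,-0.1,0,0,0],[0,0,-0.1,0,0,0],[0,0,0,0,0,0]]])

```text
t: 17.53
tool_pos: [0.4695, 0.0322, 0.13]
orientation: [-2.004, -2.42, -0.0]
force: [0.1, 1.1, 2.2]
opening: 0.0007
gripper_force: 1.0
```

arm_command(deltas=[[[0,0,-0.1,0,0,0],[0,0,0,0,0,0],[0,0,0,0,0,0]]])

```text
t: 17.78
tool_pos: [0.4696, 0.0323, 0.1292]
orientation: [2.004, 2.419, 0.001]
force: [-1.0, 2.3, 4.3]
opening: 0.0004
gripper_force: 2.1
```

arm_command(deltas=[[[0,0,-0.1,0,0,0],[0,0,0,0,0,0],[0,0,0,0,0,0]]])

```text
t: 18.03
tool_pos: [0.4696, 0.0324, 0.1285]
orientation: [2.004, 2.42, 0.001]
force: [-3.6, 3.2, 7.5]
opening: 0.0001
gripper_force: 3.3
```

The force is rising steadily, so the handle is on the floor. Lifting off and verifying.

arm_command(deltas=[[[0,0,0.5,0,0,0],[0,0,1,0,0,0],[0,0,2,0,0,0],[0,0,2,0,0,0],[0,0,2,0,0,0],[0,0,1,0,0,0],[0,0,0,0,0,0],[0,0,0,0,0,0]]])

```text
t: 18.7
tool_pos: [0.4698, 0.032, 0.2131]
orientation: [2.003, 2.419, 0.001]
force: [-1.0, 0.5, 0.1]
opening: 0.0002
gripper_force: 0.0
```

```bash
python3 - <<'E'
from h import *
s=monitor.read_state();m=eyes.camera_model('wrist');print(s['t'],s['tool_pos'],s['force'])
w=eyes.read_camera('wrist');d=eyes.read_camera('side');c=eyes.read_camera('scene')
rs=[];R3=[]
for n,im,bx in(('wrist',w,(200,120,440,260)),('side',d,(225,150,300,250)),('scene',c,(318,150,370,190))):
    k=blue(im,bx);nn,l,st,ce=cv2.connectedComponentsWithStats(k);i=1+st[1:,4].argmax();print(n,st[i],ce[i])
    ys,xs=np.nonzero(l==i);P=np.c_[xs,ys].astype(float);q=P-P.mean(0);a=np.linalg.svd(q,full_matrices=False)[2][0]
    mm=m if n=='wrist' else eyes.camera_model(n);rs.append(ray(mm,*ce[i],n=='wrist'))
    o,d1=ray(mm,*(P.mean(0)-a*8),n=='wrist');_,d2=ray(mm,*(P.mean(0)+a*8),n=='wrist');nv=np.cross(d1,d2);R3.append(nv/np.linalg.norm(nv))
for i,j in((0,1),(1,2),(0,2)):
    v=np.cross(R3[i],R3[j]);v/=np.linalg.norm(v);print(i,j,'angle',np.arccos(abs(v[2])))
print(tri(rs))
cv2.imwrite('pics/w5.png',np.hstack([cv2.resize(w[100:330,170:490],(400,288)),cv2.resize(d[165:250,200:320],(400,288),interpolation=2)]))
E
```

```text
18.7 [0.46978046 0.03195059 0.21312259] [-1.03781599  0.51833976  0.08787048]
wrist [318 180  15  48 664] [324.96536145 203.52560241]
side [248 195  15  16 120] [254.425 202.15 ]
scene [349 173  13   9  64] [355.140625 176.71875 ]
0 1 angle 1.3989214338877443
1 2 angle 1.4184311283967883
0 2 angle 1.43136234041861
(array([0.47003808, 0.02888269, 0.12504135]), [np.float64(0.00017158606929897074), np.float64(0.0012581431437910808), np.float64(0.0011048878541923845)])
```

View pics/w5.png

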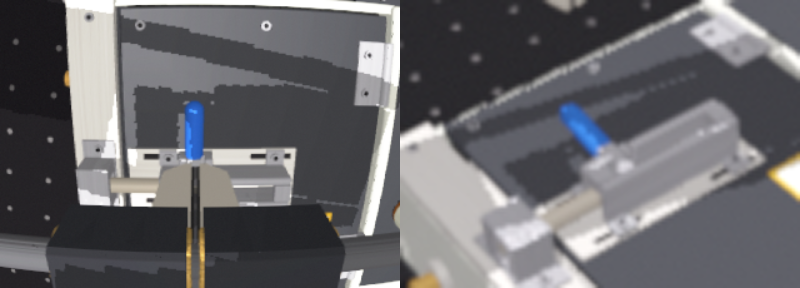

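The handle lies at about 1.4 rad in the notch, the bolt is in the keeper, and the robot touches nothing.

```bash
python3 -c "
from plant import ticket
print(ticket.close_job())"
```

```text
the job is handed in; nothing more can be done
None
```

The bolt is in its keeper and the handle is turned down into the notch at about 1.4 rad by camera; the lid looks held shut (its angle was not measured), the arm is clear, and the job was handed in at about 19 s with no verdict returned.

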